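# Tip the standing torches down into their packing lanes

## Task

Two finished torches (flashlights, with the wide flared head) are still standing on their tails in the packing tray: push each one over with a fingertip so that it lies flat in its own lane, falling toward the lane's empty length. Only push, never lift or carry them; leave the headless tube standing, and leave the torches already lying and everything else where they are.

Things in the scene. Friction and masses are not known exactly. Their poses are not given: they have to be found in the camera images.
- tray: Straw-yellow packing tray fixed to the bench, 188 mm along its x, 256 mm along its y. Origin: centre of its underside; z up. Floor 4 mm thick. Five lanes run along tray x, centre lines at tray y = -100, -50, 0, 50, 100 mm, each 44 mm wide and 176 mm long inside; ribs and end walls 6 mm thick, tops 18 mm above the bench. One thing per lane, in varying order.
- torch_a_foot (a point): Finished torch, black, 0.09 to 0.17 kg, 115 mm long: tail 30 mm in diameter, barrel 27 mm with a grey band, flared head 36 mm in diameter over the last 27 mm, lens on its end. Stands on its tail 55 to 65 mm to the -x side of its lane's middle; its free length is toward tray +x. This point: centre of the tail's end face; z axis from foot to head.
- torch_a_head (a point): Centre of the lens face of the same torch, 115 mm from the foot point; its z axis runs from foot to head (up while it stands).
- torch_b_foot (a point): Second finished torch, same sizes; stands 55 to 65 mm to the +x side of its lane's middle, its free length toward tray -x. This point: centre of the tail's end face; z axis from foot to head. Pushed at the head a torch pivots on the rim of its tail and falls by itself beyond about 14 degrees of lean; pushed low it may slide.
- torch_b_head (a point): Centre of the lens face of the second torch, 115 mm from the foot point; its z axis runs from foot to head.
- tube: Unfinished torch without a head: black tube 90 mm tall, 30 mm in diameter at the foot, bare metal thread 25 mm in diameter at the top. Stands near its lane's middle and must stay standing. Origin: centre of its foot; z up.
- torch_c: A finished torch already lying in its lane, head toward tray +x; leave it. Origin: under the middle of its length, on the tray floor.
- torch_d: A finished torch already lying in its lane, head toward tray -x; leave it. Origin: under the middle of its length, on the tray floor.
- bottle: Blue plastic bottle, 64 mm in diameter, 190 mm tall, standing on the bench to the right of the tray; leave it. Origin: centre of its underside.
- tape: Roll of masking tape lying flat on the bench to the left of the tray, 96 mm in diameter, 24 mm tall; leave it. Origin: centre of its underside.

How it is judged:
At the end, for the whole second after the job is handed in: Both torches lie flat (within 9 deg of level) on the tray floor in a lane: both end centres within 14 mm of the lane's centre line, under 34 mm high, inside the end walls. The tube stands within 12 mm of its start; lying torches within 20 mm, bottle and tape within 30 mm of theirs (angle between torch_a_head's own z axis and vertical between 1.38 and 1.68 rad and height (world z) of each of torch_a_head, torch_a_foot, torch_b_head, torch_b_foot below 0.034 m and x of torch_a_head in the frame of tray between -0.092 and 0.092 m and x of torch_a_foot in the frame of tray between -0.092 and 0.092 m and ((y of torch_a_head in the frame of tray between -0.114 and -0.086 m and y of torch_a_foot in the frame of tray between -0.114 and -0.086 m) or (y of torch_a_head in the frame of tray between -0.064 and -0.036 m and y of torch_a_foot in the frame of tray between -0.064 and -0.036 m) or (y of torch_a_head in the frame of tray between -0.014 and 0.014 m and y of torch_a_foot in the frame of tray between -0.014 and 0.014 m) or (y of torch_a_head in the frame of tray between 0.036 and 0.064 m and y of torch_a_foot in the frame of tray between 0.036 and 0.064 m) or (y of torch_a_head in the frame of tray between 0.086 and 0.114 m and y of torch_a_foot in the frame of tray between 0.086 and 0.114 m)) and angle between torch_b_head's own z axis and vertical between 1.38 and 1.68 rad and x of torch_b_head in the frame of tray between -0.092 and 0.092 m and x of torch_b_foot in the frame of tray between -0.092 and 0.092 m and ((y of torch_b_head in the frame of tray between -0.114 and -0.086 m and y of torch_b_foot in the frame of tray between -0.114 and -0.086 m) or (y of torch_b_head in the frame of tray between -0.064 and -0.036 m and y of torch_b_foot in the frame of tray between -0.064 and -0.036 m) or (y of torch_b_head in the frame of tray between -0.014 and 0.014 m and y of torch_b_foot in the frame of tray between -0.014 and 0.014 m) or (y of torch_b_head in the frame of tray between 0.036 and 0.064 m and y of torch_b_foot in the frame of tray between 0.036 and 0.064 m) or (y of torch_b_head in the frame of tray between 0.086 and 0.114 m and y of torch_b_foot in the frame of tray between 0.086 and 0.114 m)) and distance of tube from where it was at the start of the episode below 0.012 m and distance of each of torch_c, torch_d from where it was at the start of the episode below 0.02 m and distance of each of bottle, tape from where it was at the start of the episode below 0.03 m and angle between tube's own z axis and vertical below 0.1 rad); the robot touches nothing.
It fails at once if the first torch is lifted or carried (its foot comes clearly off the tray floor, or its head rises above its standing height) (height (world z) of torch_a_foot above 0.045 m or height (world z) of torch_a_head above 0.145 m).
It fails at once if the second torch is lifted or carried (its foot comes clearly off the tray floor, or its head rises above its standing height) (height (world z) of torch_b_foot above 0.045 m or height (world z) of torch_b_head above 0.145 m).
It fails at once if the headless tube is knocked over or shifted (angle between tube's own z axis and vertical above 0.3 rad or distance of tube from where it was at the start of the episode above 0.025 m).
It fails at once if a lying torch is moved or lifted (distance of any of torch_c, torch_d from where it was at the start of the episode above 0.03 m).
It fails at once if the bottle or the tape is disturbed (distance of any of bottle, tape from where it was at the start of the episode above 0.04 m).
It also fails if it takes over 38 s, if anything falls off the work surface, if the arm or the gripper's body presses on something with over 40 N, if the wrist force passes 120 N, or if a joint passes its speed limit or range.

## Robot

A 6-joint arm with a two-finger parallel gripper is mounted at the origin on the work surface. World frame = base frame: x ahead of the robot, y to its left, z up, the work surface at z = 0. Lengths are in m, angles in rad, forces in N, time in s.
With the tool pointing down it reaches from about 0.375 to 0.825 m from the base axis. Payload 5.5 kg.
Tool frame: the origin (TCP) lies midway between the tips of the shut fingers; the grasp point (between the pads) lies arm.tcp_to_grasp behind it (arm.tcp_to_grasp is the distance from the TCP to the grasp point, in m); z points along the fingers, y is the line along which they close (so a half turn about z gives the same grasp; the last joint's range is limited). The gripper opens to 85 mm and grips with 20 to 120 N. Pads are 22 mm wide; open, the fingers measure 114 mm over their backs; the gripper's body (76 mm by 85 mm) begins 54 mm behind the grasp point. The pads swing forward as they close: fully open they stand 13 mm farther back than shut.
Start: joints at [1.141, 0.314, -0.047, 1.21, 0, 1.571], TCP at [0.25, 0.545, 0.231] pointing down, gripper open.
Joint ranges: [-2.67, 2.67], [-0.69, 1.73], [-1.03, 1.25], [-2.08, 2.16], [-1.42, 1.45], [-3.14, 3.14]. Speed limits (rad/s): [2.39, 2.39, 3.01, 3.14, 3.14, 3.14].

## Interface

Orientations are given as a unit quaternion [x, y, z, w].
In Python, from workcell import arm gives the robot as it stands.
- The arm moves only by the tool arm_command, never from a script. Its argument "targets" is a list of rows, each a list of 3 entries, a list of its own where there are three numbers: the turn, a rotation vector about the world's x, y, z normalised to -1 to 1, where 1 is 30 degrees, then the shift along the world's x, y, z normalised to -1 to 1, where 1 is 0.12 m, then the finger opening in mm, from 0 to 85.4. In form: [[[rx, ry, rz], [dx, dy, dz], hand], ...]. A call has 1 to 5 rows; each row is the pose to reach, as a shift and turn from the pose commanded when the call began; what a row does not reach only later rows make up. A row lasts 1/8 s, in which the tool goes at most 62.5 mm and 10.7 degrees, less where a joint would pass 70% of its speed; a pose out of reach is approached as far as the arm can. A call with a number of a shift or a turn outside -1 to 1 is refused whole. A call with a gripper value outside its range is refused whole. The fingers move at their own pace and stop on an object; the grip force is fixed at half the most. Time passes only in rows, so rows that repeat a pose let the fingers close. It gives the time, the measured TCP pose, the force, the opening and the grip force at its end, in the units of the state.
- arm.observe(): the state, without advancing time (a new reading comes with each control period).
- arm.grab_frame(name): name is "scene" or "top"; returns the picture (384x512x3 uint8, blue, green, red); there is no depth.
- arm.calibration(name): a dict with "intrinsics" (3x3 intrinsics, pixels), "k1" (the pictures are not rectified: a ray, as slopes to the right and down, at radius r is drawn at 1 + k1 r^2 times it, then the intrinsics apply), "R" (3x3) and "t" (3): a world point X has camera coordinates R X + t. Camera axes: x right, y down, z forward; pixel columns grow to the right and rows downward; lengths in m; the calibration is good to about 2 mm. A picture is of the moment at which its call begins. calibration takes no time and is no camera call.
- arm.finish_job(): hands the job in; it is judged then, once.
Trained networks look in the newest picture that a camera, given by its name, has taken for a name from the list of things; names that differ only in an ending like _2 or _b are one class to them, and where a whole thing is asked for, a point or a joint stands for the part that bears it (a point fixed in the world has none). Each returns a list of dicts, best first, with "score" (0 to 1); they miss things now and then, are a little off and sometimes report something else, mostly with a low value. They report only what shows in the picture. A call takes as long as a camera call.
- arm.regions_of(camera, thing): "mask" (384x512 bool, what is visible of it) and "uv" ([column, row] in pixels, amid what is visible of it).
- arm.spot_point(camera, thing): "uv" ([column, row] in pixels: a listed point, or the origin of a listed thing).
The state is a dict: "t": time; "qpos": joint angles; "joint_vel": joint speeds; "effort": joint torques, N m; "tcp_pos": TCP position; "eef_rot": TCP orientation; "force": force on the tool from outside, world axes, zero at the start; "torque": the same for the moment, N m; "width": finger opening in m; "gripper_force": force on a finger pad.
Only numpy, scipy, OpenCV 4.12 (cv2) and the standard library are available. Lean on these libraries where they do the work, as an engineer would, in place of code of your own. Each camera call takes 0.05 s, during which the arm holds its last target. There are 200 camera calls.

## Working session

There is one attempt and no reset: what is moved stays moved. The work goes in short steps, Python scripts to look and compute and a tool call to move; the robot and the scene stay as the last step left them, time stands still between calls to the robot, and variables do not carry over. Pictures are saved under pics/ and viewed, at most 10 in all, crops included, and the job is handed in when it is done.

Besides the shell and the picture viewer there is one more tool, called as name(argument=value, ...), one argument or row to a line, values as JSON. arm_command: Moves the arm, as the interface text tells. Scaled input: -1 to 1 covers 0.12 m each way for a shift and 30 degrees each way for a turn. Its arguments: {"type":"object","properties":{"targets":{"type":"array"}},"required":["targets"]}

```bash
mkdir -p pics; cat > h.py <<'E'
import numpy as np, cv2
from workcell import arm
def ray(cam,uv):
    c=arm.calibration(cam);K=np.array(c["intrinsics"]);R=np.array(c["R"]);t=np.array(c["t"])
    d=np.linalg.inv(K)@[uv[0],uv[1],1];
    p=cv2.undistortPoints(np.array([[uv]],float),K,np.array([c["k1"],0,0,0,0.]))[0,0]
    return -R.T@t, R.T@np.array([p[0],p[1],1])
def at(cam,uv,z):
    o,d=ray(cam,uv); return o+d*(z-o[2])/d[2]
def proj(cam,X):
    c=arm.calibration(cam);K=np.array(c["intrinsics"]);R=np.array(c["R"]);t=np.array(c["t"])
    return cv2.projectPoints(np.array([X],float),cv2.Rodrigues(R)[0],t,K,np.array([c["k1"],0,0,0,0.]))[0][0,0]
E
python3 - <<'E'
from h import *
np.set_printoptions(precision=4,suppress=True)
a=arm.grab_frame("top");b=arm.grab_frame("scene")
cv2.imwrite("pics/top.png",cv2.resize(a,(800,600),interpolation=cv2.INTER_CUBIC));cv2.imwrite("pics/scene.png",cv2.resize(b,(800,600)))
for cam in("top","scene"):
  print(cam,ray(cam,[256,192])[0])
  for n,z in [("tray",0),("torch_a_foot",.004),("torch_a_head",.119),("torch_b_head",.119),("tube",.004),("torch_c",.004),("torch_d",.004),("bottle",0),("tape",0)]:
    for r in arm.spot_point(cam,n)[:4]: print(n,round(r["score"],2),np.array(r["uv"]),at(cam,r["uv"],z)[:2])
o=arm.observe();print(o["t"],o["tcp_pos"],o["eef_rot"],o["width"])
E
```

```text
top [0.4406 0.0134 1.5803]
tray 0.79 [270.4 178.4] [ 0.5893 -0.0319]
tray 0.51 [267.9 195.5] [ 0.5336 -0.0232]
torch_a_foot 0.49 [270.  197.2] [ 0.5278 -0.0298]
torch_a_foot 0.34 [270.1 176.2] [ 0.5961 -0.0309]
torch_a_head 0.48 [269.8 195.5] [ 0.5266 -0.0261]
torch_b_head 0.51 [254.7 158.8] [0.638  0.0183]
tube 0.65 [300.7 180.5] [ 0.5813 -0.1303]
torch_c 0.73 [237.5 176.9] [0.5948 0.075 ]
torch_c 0.52 [282.1 183.8] [ 0.571  -0.0696]
torch_d 0.73 [237.5 176.9] [0.5948 0.075 ]
torch_d 0.52 [282.1 183.8] [ 0.571  -0.0696]
bottle 0.75 [380.2 224.8] [ 0.4342 -0.3906]
tape 0.72 [136.2 197.3] [0.5318 0.4085]
scene [ 1.3751 -0.0736  0.7455]
tray 0.95 [246.8 225.7] [ 0.5766 -0.0254]
torch_a_foot 0.97 [244.  210.2] [ 0.5156 -0.0292]
torch_a_head 0.83 [241.1 180.4] [ 0.5275 -0.0361]
torch_b_head 0.62 [267.8 208.5] [0.6473 0.0219]
torch_b_head 0.2 [394.9 205.7] [0.662  0.3339]
tube 0.62 [211.2 226.3] [ 0.5752 -0.1224]
torch_c 0.96 [283.5 224.7] [0.5851 0.0748]
torch_c 0.7 [228.  228.7] [ 0.5885 -0.0772]
torch_d 0.96 [283.5 224.7] [0.5851 0.0748]
torch_d 0.7 [228.  228.7] [ 0.5885 -0.0772]
bottle 0.91 [114.  200.4] [ 0.4356 -0.4073]
tape 0.93 [394.5 207.8] [0.5357 0.4068]
tape 0.18 [210.5 223.3] [ 0.5586 -0.1246]
1.0 [0.25   0.5454 0.2313] [ 0.2132  0.977  -0.      0.    ] 0.08532913806256116
```

View pics/top.png

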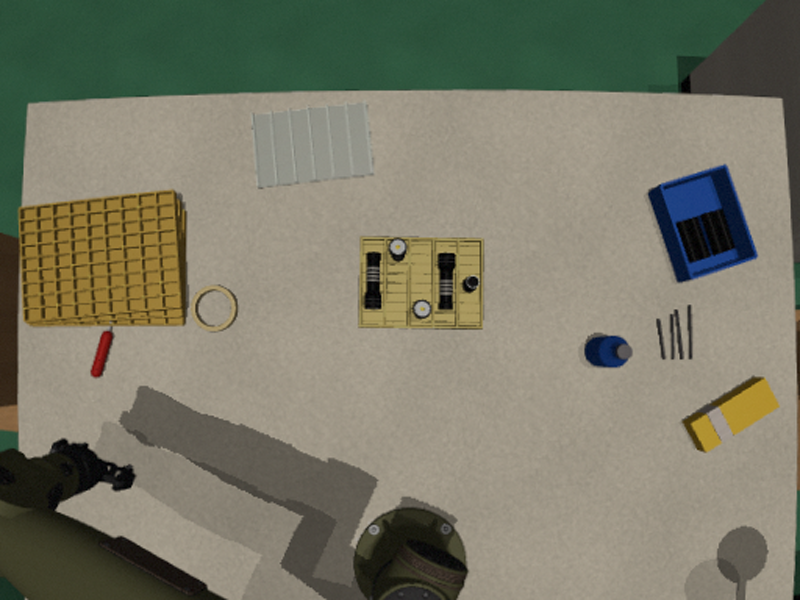

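View pics/scene.png

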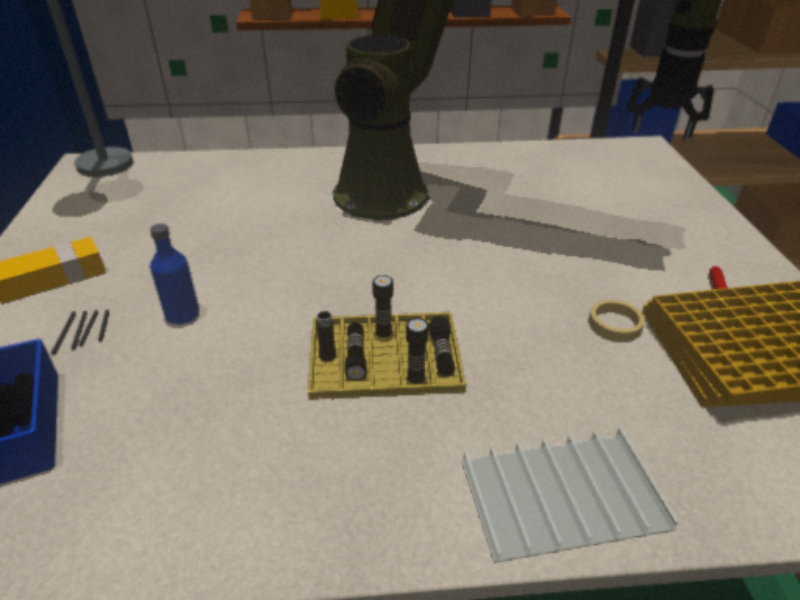

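The top view shows torch A's lens at about (422,309) and B's at (398,249) in the 800 px picture. The tube is at (471,284), and the tray is nearly square to the world axes. Next I'll measure the tray's angle and the lens centres more precisely.

```bash
python3 - <<'E'
from h import *
from scipy.optimize import least_squares
np.set_printoptions(precision=4,suppress=True)
ims={}
for cam in("top","scene"):
  im=arm.grab_frame(cam);ims[cam]=im
  m=arm.regions_of(cam,"tray")[0]["mask"].astype(np.uint8)
  h=cv2.convexHull(cv2.findNonZero(m))
  q=cv2.approxPolyN(h,4).reshape(-1,2)
  P=np.array([at(cam,p,.018 if cam=="top" else .009)[:2] for p in q.astype(float)])
  print(cam,"corners\n",P,P.mean(0),[np.round(np.linalg.norm(P[i]-P[i-1]),3) for i in range(4)],
   [round(np.degrees(np.arctan2(*(P[i]-P[i-1])[::-1])),1) for i in range(4)])
  for n in("torch_a_head","tube"):
    for r in arm.regions_of(cam,n)[:4]:
      ys,xs=np.nonzero(r["mask"]);print(n,round(r["score"],2),r["uv"],len(xs),xs.min(),xs.max(),ys.min(),ys.max())
# bright lens blobs in both
for cam,boxes in(("top",[(262,190,278,206),(246,150,262,168)]),("scene",[(236,172,254,190),(258,201,276,216)])):
  for x0,y0,x1,y1 in boxes:
    g=ims[cam][y0:y1,x0:x1]; mm=(g.min(2)>120).astype(float)
    ys,xs=np.nonzero(mm);uv=[xs.mean()+x0,ys.mean()+y0];print(cam,uv,len(xs),at(cam,uv,.119))
b=np.hstack([cv2.resize(ims["top"][145:215,225:315],(400,311),interpolation=2),cv2.resize(ims["scene"][170:260,190:306],(400,311),interpolation=2)])
cv2.imwrite("pics/z.png",b)
E
```

```text
top corners
 [[ 0.4815 -0.1544]
 [ 0.4871  0.1025]
 [ 0.6779  0.1015]
 [ 0.6758 -0.1607]] [ 0.5806 -0.0278] [np.float64(0.194), np.float64(0.257), np.float64(0.191), np.float64(0.262)] [np.float64(178.1), np.float64(88.7), np.float64(-0.3), np.float64(-90.5)]
torch_a_head 0.66 [267.5, 198.4] 86 265 274 193 202
torch_a_head 0.27 [147.6, 198.3] 310 123 151 182 211
tube 0.67 [301.6, 181.5] 91 296 306 176 186Traceback (most recent call last):
  File "<stdin>", line 7, in <module>
IndexError: list index out of range
```

arm_command(
  targets=[
    [[0,0,0.4],[0.2,-0.5,0],0],
    [[0,0,0.8],[0.5,-1,0],0],
    [[0,0,0.82],[0.5,-1,0],0],
  ],
)

```text
t: 1.68
tcp_pos: [0.3111, 0.4227, 0.2315]
eef_rot: [0.0, 1.0, -0.0, 0.0]
force: [-0.6, 0.9, 0.2]
width: 0.0321
gripper_force: 0.0
```

```bash
cat > m.py <<'E'
from h import *
from scipy.optimize import minimize
np.set_printoptions(precision=4,suppress=True)
ims={c:arm.grab_frame(c) for c in("top","scene")}
for cam,boxes in(("top",[(262,190,278,206),(246,150,262,168)]),("scene",[(236,172,254,190),(258,201,276,216)])):
  for x0,y0,x1,y1 in boxes:
    g=ims[cam][y0:y1,x0:x1]; ys,xs=np.nonzero(g.min(2)>120)
    uv=[xs.mean()+x0,ys.mean()+y0];print(cam,uv,len(xs),at(cam,uv,.119))
# tray yaw: straw-yellow mask in rectified top plane at z=.018, 1mm/px
S=np.array([[.44+i*.001 for i in range(300)]]*300);
gx,gy=np.meshgrid(np.arange(.44,.74,.001),np.arange(-.2,.14,.001))
uv=np.array([proj("top",[x,y,.018]) for x,y in zip(gx.ravel(),gy.ravel())]).reshape(*gx.shape,2).astype(np.float32)
R=cv2.remap(ims["top"],uv[...,0],uv[...,1],cv2.INTER_CUBIC).astype(np.float32)
sat=R.max(2)-R.min(2)
m=((R[...,2]-R[...,0])>45).astype(np.uint8); m=cv2.morphologyEx(m,cv2.MORPH_CLOSE,np.ones((9,9)))
n,l,s,c=cv2.connectedComponentsWithStats(m);k=1+s[1:,4].argmax();m=l==k
print("bbox",s[k])
rows=np.arange(50,m.shape[0]);L=[];
ys=[y for y in range(m.shape[0]) if m[y].sum()>150][12:-12];xs=[x for x in range(m.shape[1]) if m[:,x].sum()>200][12:-12]
e=lambda v:np.nonzero(v)[0]
for nm,idx,f in(("xlo",ys,lambda y:e(m[y])[0]),("xhi",ys,lambda y:e(m[y])[-1]),("ylo",xs,lambda x:e(m[:,x])[0]),("yhi",xs,lambda x:e(m[:,x])[-1])):
  d=np.array([f(i) for i in idx]);p=np.polyfit(idx,d,1);print(nm,np.degrees(np.arctan(p[0])),np.median(d)/1000+(.44 if nm[0]=="x" else -.2))
b=np.hstack([cv2.resize(ims["top"][145:215,225:315],(400,311),interpolation=2),cv2.resize(ims["scene"][170:260,190:306],(400,311),interpolation=2)])
cv2.imwrite("pics/z.png",b)
E
python3 m.py
```

```text
top [np.float64(269.85), np.float64(197.1)] 60 [ 0.5218 -0.0262  0.119 ]
top [np.float64(253.90140845070422), np.float64(155.91549295774647)] 71 [0.6468 0.0206 0.119 ]
scene [np.float64(244.3945945945946), np.float64(177.86486486486487)] 185 [ 0.5168 -0.0266  0.119 ]
scene [np.float64(266.64285714285717), np.float64(207.75)] 56 [0.6443 0.0194 0.119 ]Traceback (most recent call last):
  File "m.py", line 12, in <module>
    uv=np.array([proj("top",[x,y,.018]) for x,y in zip(gx.ravel(),gy.ravel())]).reshape(*gx.shape,2).astype(np.float32)
                 ~~~~^^^^^^^^^^^^^^^^^^
  File "h.py", line 11, in proj
    c=arm.calibration(cam);K=np.array(c["intrinsics"]);R=np.array(c["R"]);t=np.array(c["t"])
ValueError: time passes only in moves, steps and waits
```

```bash
python3 - <<'E'
s=open('h.py').read()
s=s.replace("np.array([X],float),cv2","np.array(X,float).reshape(-1,3),cv2").replace("[0][0,0]\n","[0][:,0]\n") if 0 else s
i=s.index("def proj");s=s[:i]+s[i:].replace("np.array([X],float)","np.array(X,float).reshape(-1,1,3)").replace("[0][0,0]","[0][:,0]")
open('h.py','w').write(s)
m=open('m.py').read()
m=m.replace('np.array([proj("top",[x,y,.018]) for x,y in zip(gx.ravel(),gy.ravel())])','proj("top",np.c_[gx.ravel(),gy.ravel(),0*gx.ravel()+.018])')
open('m.py','w').write(m)
E
python3 m.py
```

```text
top [np.float64(269.85), np.float64(197.1)] 60 [ 0.5218 -0.0262  0.119 ]
top [np.float64(253.90140845070422), np.float64(155.91549295774647)] 71 [0.6468 0.0206 0.119 ]
scene [np.float64(244.3945945945946), np.float64(177.86486486486487)] 185 [ 0.5168 -0.0266  0.119 ]
scene [np.float64(266.6727272727273), np.float64(207.6909090909091)] 55 [0.6441 0.0195 0.119 ]
bbox [   46    43   193   260 36865]
xlo 0.8315136451687859 0.488
xhi 1.0562578435637813 0.675
ylo -1.2094361645925875 -0.15300000000000002
yhi -1.1632255916601013 0.10099999999999998
```

View pics/z.png

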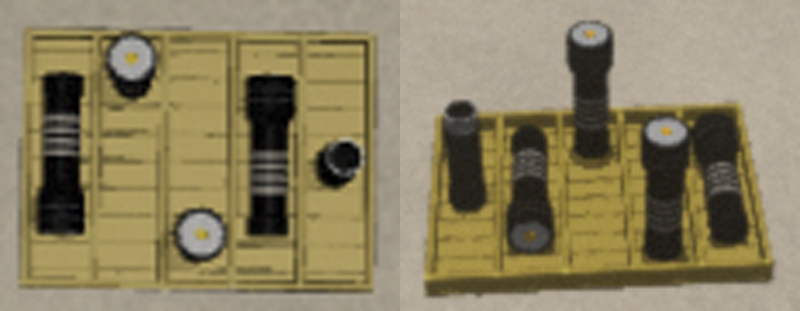

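The zoom shows A's lens at (201,235) and B's at (131,57), each central in its lane. The tray yaw is about -1.1°, centre (0.5815, -0.026). I'll stage behind torch A.

arm_command(
  targets=[
    [[0,0,-0.037],[0.3,-0.5,0],0],
    [[0,0,-0.037],[0.5,-1,0],0],
  ],
)

```text
t: 2.12
tcp_pos: [0.3668, 0.3148, 0.2311]
eef_rot: [0.009, 1.0, 0.0, 0.0]
force: [1.4, -0.0, 0.4]
width: 0.0002
gripper_force: 0.0
```

arm_command(
  targets=[
    [[0,0,0],[0.3,-0.5,0],0],
    [[0,0,0],[0.4,-1,0],0],
  ],
)

```text
t: 2.38
tcp_pos: [0.4145, 0.1995, 0.2314]
eef_rot: [0.01, 1.0, 0.0, 0.001]
force: [0.5, 0.1, -0.2]
width: 0.0002
gripper_force: 0.0
```

arm_command(
  targets=[
    [[0,0,0],[0.1,-0.5,0],0],
    [[0,0,0],[0.2,-1,0],0],
  ],
)

```text
t: 2.62
tcp_pos: [0.4377, 0.0791, 0.2315]
eef_rot: [0.01, 1.0, 0.0, 0.0]
force: [-0.1, 0.2, 0.1]
width: -0.0004
gripper_force: 0.0
```

arm_command(
  targets=[
    [[0,0,0],[0,-0.4,-0.1],0],
    [[0,0,0],[0,-0.75,-0.5],0],
    [[0,0,0],[0,-0.75,-0.9],0],
    [[0,0,0],[0,-0.75,-0.9],0],
  ],
)

```text
t: 3.12
tcp_pos: [0.4341, -0.0098, 0.1206]
eef_rot: [0.01, 1.0, 0.0, -0.003]
force: [0.1, 0.6, 0.5]
width: -0.0002
gripper_force: 0.0
```

arm_command(
  targets=[
    [[0,0,0],[0.15,-0.13,-0.12],0],
    [[0,0,0],[0.34,-0.13,-0.12],0],
    [[0,0,0],[0.34,-0.13,-0.12],0],
  ],
)

```text
t: 3.5
tcp_pos: [0.4809, -0.0248, 0.111]
eef_rot: [0.009, 1.0, 0.0, 0.002]
force: [0.0, 0.3, 0.3]
width: -0.0
gripper_force: 0.0
```

```bash
python3 - <<'E'
from h import *
im=arm.grab_frame("top");im2=arm.grab_frame("scene")
b=np.hstack([cv2.resize(im[145:215,225:315],(400,311),interpolation=2),cv2.resize(im2[140:260,190:306],(400,311),interpolation=2)])
cv2.imwrite("pics/z2.png",b);o=arm.observe();print(o["tcp_pos"])
E
```

```text
[ 0.47843127 -0.02492195  0.11018913]
```

View pics/z2.png

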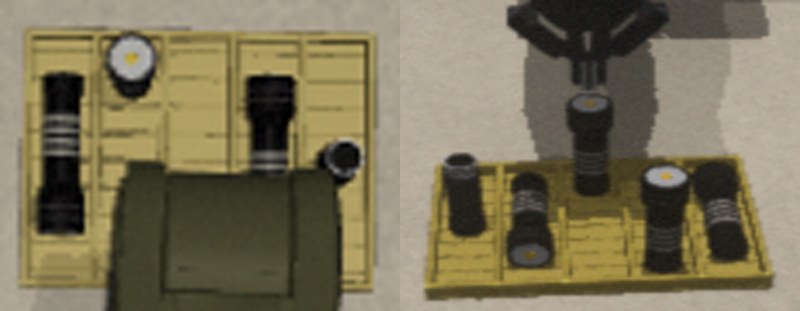

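The shut fingertips sit centred behind torch A's head. I'll push along the lane.

arm_command(
  targets=[
    [[0,0,0],[0.05,0,-0.06],0],
    [[0,0,0],[0.11,0,-0.06],0],
    [[0,0,0],[0.17,0,-0.06],0],
    [[0,0,0],[0.23,0,-0.06],0],
    [[0,0,0],[0.29,-0.005,-0.06],0],
  ],
)

```text
t: 4.22
tcp_pos: [0.5132, -0.0264, 0.1018]
eef_rot: [0.01, 1.0, 0.0, 0.0]
force: [0.2, -0.5, -0.3]
width: 0.0001
gripper_force: 0.0
```

arm_command(
  targets=[
    [[0,0,0],[0.06,0,0],0],
    [[0,0,0],[0.12,0,0],0],
  ],
)

```text
t: 4.47
tcp_pos: [0.5275, -0.0264, 0.1017]
eef_rot: [0.01, 1.0, 0.0, -0.0]
force: [-0.8, 0.7, -0.0]
width: -0.0
gripper_force: 0.0
```

```bash
cat > p.py <<'E'
import sys
from h import *
im=arm.grab_frame("top");im2=arm.grab_frame("scene")
b=np.hstack([cv2.resize(im[145:215,225:315],(400,311),interpolation=2),cv2.resize(im2[140:260,190:306],(400,311),interpolation=2)])
cv2.imwrite(f"pics/{sys.argv[1]}.png",b);o=arm.observe();print(o["t"],o["tcp_pos"],o["force"])
E
python3 p.py z3
```

```text
4.575 [ 0.52795325 -0.02640792  0.10172903] [-0.08250045 -1.07076605 -0.75775825]
```

View pics/z3.png

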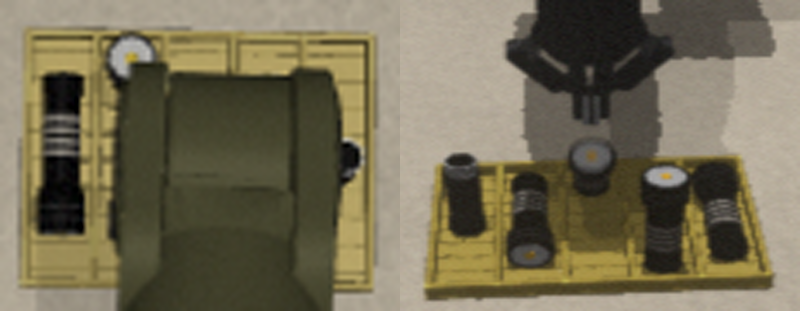

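Torch A is now falling on its own. I'll rise and go round to the far side of B.

arm_command(
  targets=[
    [[0,0,0],[-0.1,0,0.3],0],
    [[0,0,0],[-0.1,0,0.8],0],
    [[0,0,0],[-0.1,0,1],0],
    [[0,0,0],[0.2,0.2,1],0],
    [[0,0,0],[0.7,0.38,1],0],
  ],
)

```text
t: 5.2
tcp_pos: [0.6102, 0.0191, 0.2232]
eef_rot: [0.01, 1.0, -0.0, 0.001]
force: [0.8, -0.4, 1.6]
width: -0.0
gripper_force: 0.0
```

arm_command(
  targets=[
    [[0,0,0],[0.4,0,0],0],
    [[0,0,0],[0.8,0,0],0],
    [[0,0,0],[0.8,0,-0.3],0],
    [[0,0,0],[0.8,0,-0.6],0],
    [[0,0,0],[0.8,0,-0.6],0],
  ],
)

```text
t: 5.82
tcp_pos: [0.703, 0.0187, 0.146]
eef_rot: [0.01, 1.0, -0.0, -0.004]
force: [-0.8, 0.5, 0.1]
width: 0.0
gripper_force: 0.0
```

```bash
python3 p.py z4
```

```text
5.925 [0.70573655 0.01880003 0.1504472 ] [-0.78834271  0.45681761  0.27603   ]
```

View pics/z4.png

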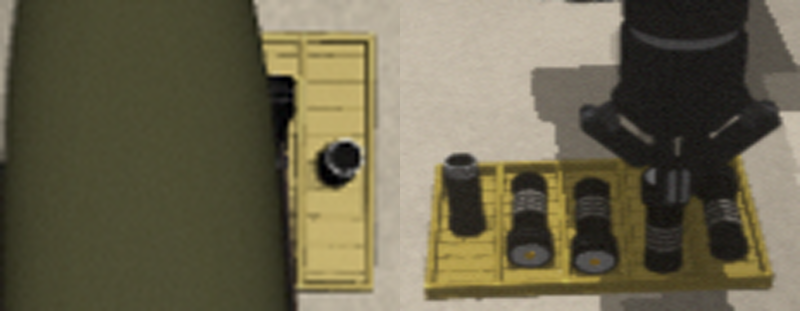

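Torch A lies flat in its lane, and the fingers are behind B. I'll lower and push toward -x.

arm_command(
  targets=[
    [[0,0,0],[0,0,-0.2],0],
    [[0,0,0],[0,0.005,-0.4],0],
    [[0,0,0],[-0.08,0.005,-0.4],0],
    [[0,0,0],[-0.16,0.005,-0.4],0],
    [[0,0,0],[-0.22,0.005,-0.4],0],
  ],
)

```text
t: 6.55
tcp_pos: [0.6796, 0.0194, 0.1038]
eef_rot: [0.01, 1.0, 0.0, 0.001]
force: [-0.4, 0.1, 0.2]
width: 0.0004
gripper_force: 0.0
```

arm_command(
  targets=[
    [[0,0,0],[-0.06,0,0],0],
    [[0,0,0],[-0.12,0,0],0],
    [[0,0,0],[-0.18,0.003,0],0],
    [[0,0,0],[-0.24,0.004,0],0],
    [[0,0,0],[-0.3,0.005,0],0],
  ],
)

```text
t: 7.18
tcp_pos: [0.6428, 0.02, 0.1016]
eef_rot: [0.01, 1.0, 0.0, -0.0]
force: [-0.4, 0.6, -0.6]
width: 0.0
gripper_force: 0.0
```

```bash
python3 p.py z5
```

```text
7.275 [0.64244323 0.01998402 0.10161167] [ 0.1835791  -0.38947612 -0.70772234]
```

View pics/z5.png

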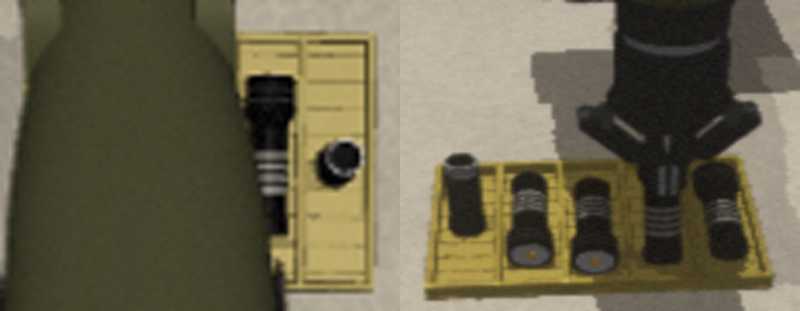

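The picture hides B's head, and B may only be leaning. I'll push a little farther, then rise.

arm_command(
  targets=[
    [[0,0,0],[-0.06,0,0],0],
    [[0,0,0],[-0.12,0.002,0],0],
    [[0,0,0],[-0.12,0.002,0],0],
  ],
)

```text
t: 7.65
tcp_pos: [0.6284, 0.0202, 0.1017]
eef_rot: [0.01, 1.0, -0.0, -0.0]
force: [-0.1, 0.4, 0.1]
width: -0.0003
gripper_force: 0.0
```

arm_command(
  targets=[
    [[0,0,0],[0.1,0,0.1],0],
    [[0,0,0],[0.2,0,0.4],0],
    [[0,0,0],[0.2,0,0.9],0],
    [[0,0,0],[0.2,0.5,1],0],
    [[0,0,0],[0.2,1,1],0],
  ],
)

```text
t: 8.28
tcp_pos: [0.6546, 0.141, 0.2242]
eef_rot: [0.011, 1.0, 0.0, 0.002]
force: [0.2, 0.6, -0.1]
width: -0.0002
gripper_force: 0.0
```

arm_command(
  targets=[
    [[0,0,0],[0,0.5,0],0],
    [[0,0,0],[0,1,0],0],
    [[0,0,0],[0,1,0],0],
  ],
)

```text
t: 8.65
tcp_pos: [0.6524, 0.2649, 0.2211]
eef_rot: [0.007, 1.0, 0.001, -0.0]
force: [0.5, 0.2, 0.1]
width: 0.0002
gripper_force: 0.0
```

```bash
python3 p.py z6
```

```text
8.75 [0.65279323 0.26073442 0.22132157] [-0.05185495 -0.99840158 -0.78881966]
```

View pics/z6.png

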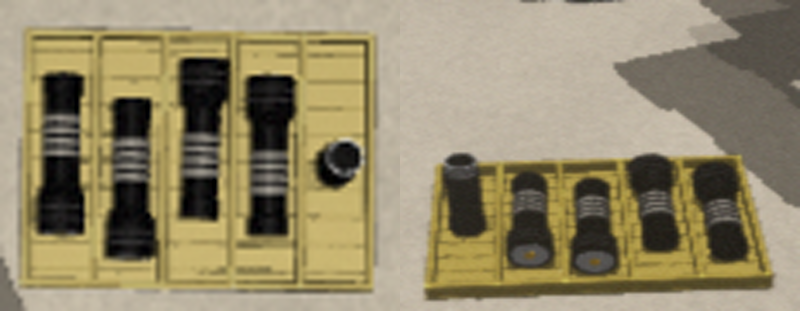

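Both torches lie flat and central in their lanes: A spans (201,60–218) and B (131,98–258). The tube still stands at (343,158), and the other torches haven't moved.

```bash
python3 -c "
from workcell import arm
print(arm.finish_job())"
```

```text
the job is handed in; nothing more can be done
None
```

Both standing torches were pushed over and lie flat in their own lanes; the last picture shows the tube still standing and the already-lying torches in place, and the job was handed in without a verdict coming back.

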